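# Set and lock the grind collar of the coffee grinder

### The job

Turn the grinder's black collar until its orange tab clicks in at number 6 on the scale. Then slide the blue-knobbed lock bolt fully home so that the collar is locked at 6. Leave the cup, the pump bottle and the pen box standing where they are.

Things in the scene. Friction and masses are not known exactly. Their poses are not given: they have to be found in the camera images.
- grinder: red coffee grinder without hopper, fixed to the table, 200 x 200 mm from above, flat white deck 190 mm above the table; foot plate and steel grounds bin at its -x side. Origin on the table straight under the collar's axis, z up
- scale_1 (a point): centre of the black numeral 1 on the deck, 86 mm from the collar's axis. The numerals 1 to 8, tops outward, stand round the collar 24 degrees apart, clockwise seen from above: 1 at 174 degrees from the grinder's x axis towards its y axis, 6 at 54 degrees, 8 at 6 degrees
- collar_axis (a point): point on the collar's vertical axis, 18 mm above the deck. The ribbed black collar is 94 mm in diameter, its top 33 mm above the deck; nothing stands on it. A fixed dark block 22 mm wide and tall stands on the deck 53 to 79 mm from the axis, at -42 degrees from the grinder's x axis
- collar_tab (a point): point on the collar's orange pointer tab, 62 mm from the axis, half-way up. The tab is an upright radial fin 8 mm thick, reaching to 72 mm from the axis, 5 to 31 mm above the deck, white line on top; it points at the number set and can be pushed sideways with a fingertip (about 4 N, clockwise for higher numbers)
- collar (a joint): angle in rad, growing clockwise seen from above: number n is (n - 1) x 0.4189, so 6 is 2.094. Spring detents hold it at each number; pushed past half-way to the next number it snaps there by itself and stays. End stops just beyond 1 and 8. It starts at 1, 2, 3 or 4
- bolt_knob (a point): centre of the lock bolt's upright blue knob, 16 mm in diameter, 3 to 29 mm above the deck. It starts 90 to 94 mm from the collar's axis on the grinder's -y side and slides straight towards the axis (push of about 2 N) between steel guides 12 mm tall, 52 to 76 mm from the axis; it stays where it is left
- bolt (a joint): travel of the lock bolt in m: 0 drawn right back, 0.016 fully home (stop). Home, its steel tongue lies between two ribs and locks the collar; if the collar is between numbers a rib blocks it at about 0.011. It starts between 0 and 0.004
- cup: loose orange cup, 80 mm across the rim, 100 mm tall, standing on the table; origin at the centre of its underside. To be left alone
- pump_bottle: loose pump bottle, 60 mm in diameter, 168 mm tall, on the table; origin at the centre of its underside. To be left alone
- pen_box: loose open turquoise box with pens, 110 x 160 x 55 mm, on the table; origin at the centre of its underside. To be left alone

How it is judged:
By the outcome, as a careful person would: the job done as asked, in the order asked, and still so for the second after the job is handed in, with the robot touching nothing.
It also fails if it takes over 48 s, if anything falls off the work surface, if the arm or the gripper's body presses on something with over 40 N, if the wrist force passes 120 N, or if a joint passes its speed limit or range.

### The arm

A 6-joint arm with a two-finger parallel gripper is mounted at the origin on the work surface. World frame = base frame: x ahead of the robot, y to its left, z up, the work surface at z = 0. Lengths are in m, angles in rad, forces in N, time in s.
With the tool pointing down it reaches from about 0.25 to 0.725 m from the base axis. Payload 4 kg.
Tool frame: the origin (TCP) lies midway between the tips of the shut fingers; the grasp point (between the pads) lies 19 mm behind it; z points along the fingers, y is the direction in which the jaws open and shut (so a half turn about z gives the same grasp; the last joint's range is limited). The gripper opens to 85 mm and grips with 20 to 120 N. Pads are 22 mm wide; open, the fingers measure 114 mm over their backs; the gripper's body (76 mm by 85 mm) begins 54 mm behind the grasp point. The pads swing forward as they close: fully open they stand 13 mm farther back than shut.
Start: joints at [-1.162, 0.241, 0.005, 1.335, 0, 1.571], TCP at [0.199, -0.459, 0.231] pointing down, gripper open.
Joint ranges: [-2.72, 2.72], [-1.05, 1.87], [-1.09, 1.28], [-1.99, 2.15], [-1.42, 1.44], [-3.14, 3.14]. Speed limits (rad/s): [2.79, 2.79, 3.14, 3.14, 3.14, 3.14].

### API

Orientations are given as a unit quaternion [x, y, z, w].
In Python, from workcell import get_obs, camera, camera_model, job_done, masks_of gives the robot as it stands.
- The arm moves only by the tool jog_arm, never from a script. Its argument "deltas" is a list that holds one entry, the list of rows, each a list of 7 numbers: the shift along the tool's x, y, z in mm, then the turn, a rotation vector about the tool's x, y, z in degrees, then the finger opening in mm, from 0 to 85.4. A call has 1 to 5 rows; each row shifts and turns the pose as measured when the row begins, along the tool's axes as they then stand; what a row does not reach is not made up. A row lasts 1/10 s, in which the tool goes at most 50 mm and 8.59 degrees, less where a joint would pass 70% of its speed; a pose out of reach is approached as far as the arm can. A call with a gripper value outside its range is refused whole. The fingers move at their own pace and stop on an object; the grip force is fixed at half the most. Time passes only in rows, so rows that do not move let the fingers close. It gives the time, the measured TCP pose, the force and the opening at its end, in the units of the state.
- get_obs(): the state, without advancing time (a new reading comes with each control period).
- camera(name): name is "side" or "top"; returns the picture (384x512x3 uint8, red, green, blue); there is no depth.
- camera_model(name): a dict with "fovy" (degrees; the focal length in pixels is half the picture's height over the tangent of half this angle, whatever the lens; pixels are square), "cx", "cy" (the principal point, pixels), "pose" (4x4, takes a point from camera to world coordinates). Camera axes: x right, y down, z forward; pixel columns grow to the right and rows downward; lengths in m; the calibration is good to about 2 mm. A picture is of the moment at which its call begins. camera_model takes no time and is no camera call.
- job_done(): hands the job in, once; it reports no verdict.
Trained networks look in the newest picture that a camera, given by its name, has taken for a name from the list of things; names that differ only in an ending like _2 or _b are one class to them, and where a whole thing is asked for, a point or a joint stands for the part that bears it (a point fixed in the world has none). Each returns a list of dicts, best first, with "conf" (0 to 1); they miss things now and then, are a little off and sometimes report something else, mostly with a low value. They report only what shows in the picture. A call takes as long as a camera call.
- masks_of(target, camera): "pixels" (384x512 bool, what is visible of it) and "at" ([column, row] in pixels, amid what is visible of it).
The state is a dict: "clock": time; "joint_pos": joint angles; "joint_vel": joint speeds; "tau": joint torques, N m; "eef_pos": TCP position; "tool_rot": TCP orientation; "ft_force": force on the tool from outside, world axes, zero at the start; "ft_torque": the same for the moment, N m; "grip_width": finger opening in m.
Only numpy, scipy, OpenCV 4.12 (cv2) and the standard library are available. Lean on these libraries where they do the work, as an engineer would, in place of code of your own. Each camera call takes 0.05 s, during which the arm holds its last target. There are 200 camera calls.

## Working session

There is one attempt and no reset: what is moved stays moved. The work goes in short steps, Python scripts to look and compute and a tool call to move; the robot and the scene stay as the last step left them, time stands still between calls to the robot, and variables do not carry over. Pictures are saved under pics/ and viewed, about 8 in all and at most 12, crops included, and the job is handed in when it is done.

Besides the shell and the picture viewer there is one more tool, called after ">>>" by a JSON object that holds its "op" and its "data", one argument or row to a line. jog_arm: Moves the arm, as the interface text tells. Its arguments: {"type":"object","properties":{"deltas":{"type":"array"}},"required":["deltas"]}

```bash
mkdir -p pics
cat > h.py <<'E'
import numpy as np, cv2
from workcell import *
def ray(cam,uv):
    m=camera_model(cam); f=192/np.tan(np.radians(m["fovy"])/2); P=np.array(m["pose"])
    d=P[:3,:3]@np.array([(uv[0]-m["cx"])/f,(uv[1]-m["cy"])/f,1]); return P[:3,3],d
def onz(cam,uv,z):
    o,d=ray(cam,uv); return o+d*(z-o[2])/d[2]
def proj(cam,p):
    m=camera_model(cam); f=192/np.tan(np.radians(m["fovy"])/2); P=np.array(m["pose"])
    q=P[:3,:3].T@(np.array(p)-P[:3,3]); return np.array([m["cx"]+f*q[0]/q[2],m["cy"]+f*q[1]/q[2]])
E
python3 - <<'E'
from h import *
np.set_printoptions(precision=4,suppress=True)
for c in ("top","side"):
    im=camera(c); cv2.imwrite(f"pics/{c}0.png",im[:,:,::-1])
    m=camera_model(c); print(c,m["fovy"],m["cx"],m["cy"],np.array(m["pose"]))
    for t in ("grinder","scale_1","collar_axis","collar_tab","collar","bolt_knob","cup","pump_bottle","pen_box"):
        r=masks_of(t,c)
        for x in r[:2]: print(t,round(x["conf"],2),np.round(x["at"],1),x["pixels"].sum())
o=get_obs();print(o["clock"],o["eef_pos"],o["tool_rot"],o["ft_force"])
a=cv2.imread("pics/top0.png");b=cv2.imread("pics/side0.png")
cv2.imwrite("pics/top0b.png",cv2.resize(a,(800,600)))
cv2.imwrite("pics/side0b.png",cv2.resize(b,(800,600)))
E
```

```text
top 57.42087499360724 250.93551614463985 192.76662591091244 [[ 0.0138 -0.9826  0.185   0.4363]
 [-0.9999 -0.0123  0.0095  0.0424]
 [-0.0071 -0.1851 -0.9827  0.9282]
 [ 0.      0.      0.      1.    ]]
grinder 0.67 [229.8 220.1] 9611
scale_1 0.82 [232.3 220.3] 9499
collar_axis 0.68 [229.4 220.6] 9457
collar_tab 0.82 [226.4 212.6] 1534
collar 0.6 [226.8 215.4] 1428
bolt_knob 0.53 [270.5 232.4] 53
cup 0.71 [302.1 279.2] 1022
pump_bottle 0.85 [312.6 237.1] 599
pen_box 0.59 [146.2 203.4] 2768
side 50.651923815695426 255.6177165719324 187.41090157256306 [[-0.9695 -0.1725  0.1743  0.3447]
 [-0.2452  0.6873 -0.6837  0.8604]
 [-0.0019 -0.7056 -0.7086  0.9832]
 [ 0.      0.      0.      1.    ]]
grinder 0.62 [260.7 212. ] 7918
scale_1 0.9 [264.7 209. ] 8060
collar_axis 0.89 [262.7 210.3] 7929
collar_tab 0.58 [260.4 183.2] 840
collar 0.72 [258.8 186.6] 849
bolt_knob 0.62 [279.5 166. ] 67
bolt_knob 0.36 [266.  210.5] 7989
pump_bottle 0.6 [287. 160.] 189
pump_bottle 0.53 [227.7 284.1] 2894
pen_box 0.72 [226.5 284.3] 2939
1.0 [ 0.1987 -0.4588  0.2313] [ 0.9792  0.203  -0.     -0.    ] [0.0587 0.4121 1.0522]
```

Run:
```python
import cv2
a=cv2.imread("pics/top0.png")[130:310,110:350]
cv2.imwrite("pics/topc.png",cv2.resize(a,(800,600),interpolation=cv2.INTER_CUBIC))
b=cv2.imread("pics/side0.png")[100:280,160:400]
cv2.imwrite("pics/sidec.png",cv2.resize(b,(800,600),interpolation=cv2.INTER_CUBIC))
```

```text
(no output)
```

View pics/topc.png

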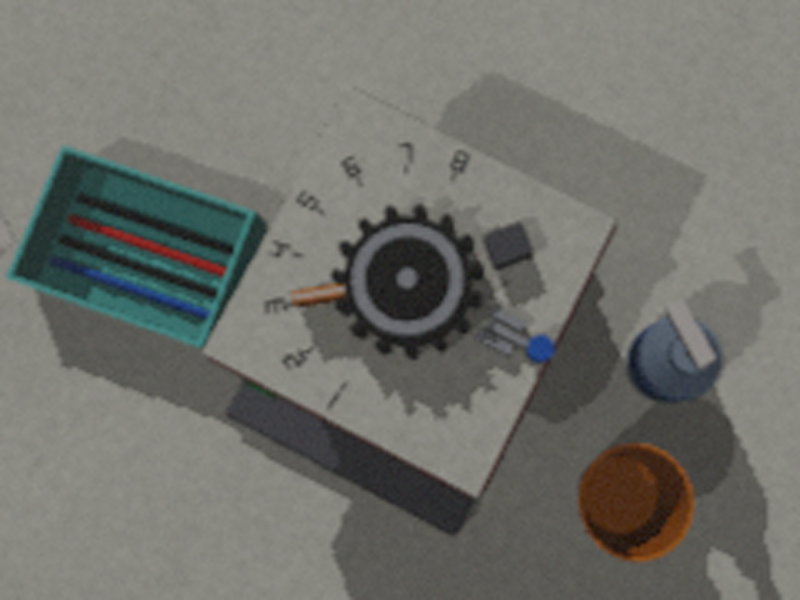

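View pics/sidec.png

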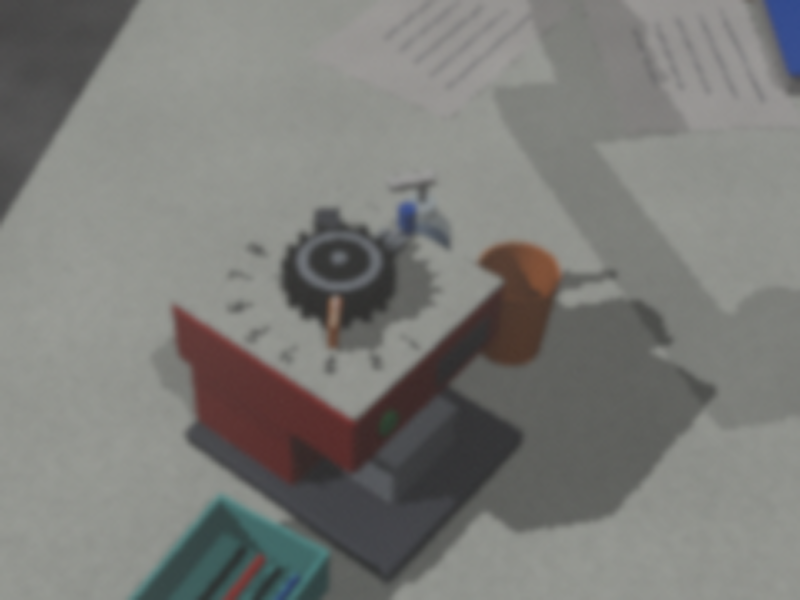

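The tab points at 3 (top crop: tab tip ~(297,297), axis (407,278), knob (540,348)). The bolt is drawn back, and the bottle and cup stand beyond the knob. I'll fit the grinder pose from the numerals, collar and knob.

```bash
cat > fit.py <<'E'
from h import *
from scipy.optimize import least_squares
np.set_printoptions(precision=4,suppress=True)
full=lambda p,o:((np.array(p)+.5)*.3-.5+o)
T=np.array([110,130]);S=np.array([160,100])
top={1:(338,395),2:(296,358),3:(277,305),4:(283,250),5:(309,202),6:(352,168),7:(406,157),8:(459,163)}
side={1:(410,342),2:(376,362),3:(330,366),4:(288,355),5:(258,335),6:(239,306),7:(239,275),8:(257,249)}
ob=[]
def pt(n):
    a=np.radians(174-24*(n-1)); return (.086*np.cos(a),.086*np.sin(a),.19)
for n in top: ob.append(("top",full(top[n],T),pt(n)))
for n in side: ob.append(("side",full(side[n],S),pt(n)))
ob.append(("top",full((407,278),T),(0,0,.223)));ob.append(("side",full((339,258),S),(0,0,.223)))
def W(q,p): c,s=np.cos(q[2]),np.sin(q[2]); return np.array([q[0]+c*p[0]-s*p[1],q[1]+s*p[0]+c*p[1],p[2]])
if __name__=="__main__":
  for cams in (("top",),("side",),("top","side")):
    o=[x for x in ob if x[0] in cams]
    g=lambda q:np.concatenate([proj(c,W(q,p))-uv for c,uv,p in o])
    r=least_squares(g,[.45,.05,-.4],loss="soft_l1"); print(cams,r.x,np.degrees(r.x[2])); print(g(r.x).reshape(-1,2).round(1).tolist())
  q=r.x
  for c,uv,z in (("top",full((540,347),T),.219),("side",full((407,216),S),.206)):
    k=onz(c,uv,z); d=k[:2]-q[:2]; print("knob",c,k,np.hypot(*d),np.degrees(np.arctan2(d[1],d[0])-q[2]))
  k=onz("top",full((297,297),T),.221);d=k[:2]-q[:2]; print("tab",np.hypot(*d),np.degrees(np.arctan2(d[1],d[0])-q[2]))
E
python3 fit.py
```

```text
('top',) [ 0.5267  0.0867 -0.4585] -26.268224273139353
[[-0.8, 1.4], [0.0, 0.3], [0.1, 0.3], [-0.3, 0.1], [-0.1, -0.2], [0.1, -0.2], [-0.0, -1.1], [0.4, -0.4], [0.4, 0.1]]
('side',) [ 0.5253  0.0864 -0.4653] -26.657382939684066
[[1.2, 0.5], [0.1, -0.3], [0.4, -0.2], [-0.0, 0.2], [-1.0, -0.3], [-0.4, -0.2], [-0.1, -0.1], [-0.2, -0.3], [0.2, 0.5]]
('top', 'side') [ 0.5262  0.0866 -0.4608] -26.39964998018462
[[-0.8, 1.6], [-0.0, 0.4], [0.1, 0.4], [-0.2, 0.2], [0.0, -0.0], [0.3, -0.0], [0.1, -0.9], [0.5, -0.1], [1.0, 0.5], [-0.1, -0.3], [0.2, -0.2], [-0.2, 0.3], [-1.2, -0.2], [-0.7, -0.1], [-0.5, 0.1], [-0.6, -0.3], [0.5, 0.3], [-0.1, 0.5]]
knob top [0.4864 0.0064 0.219 ] 0.08949205299794454 -89.99685172493898
knob side [0.4861 0.0023 0.206 ] 0.09333855326066554 -89.04693127126795
tab 0.0687125599739746 126.13825250448296
```

```bash
cat > plan.py <<'E'
import sys
from h import *
from scipy.spatial.transform import Rotation as R
A=np.array([.5262,.0866]); Y=-26.4
def cur():
    o=get_obs(); M=R.from_quat(o["tool_rot"]).as_matrix(); return np.array(o["eef_pos"]),np.degrees(np.arctan2(M[1,0],M[0,0])),M,o
def rows(x,y,z,th,n):
    p,t,M,o=cur(); d=(np.array([x,y,z])-p)/n; dt=((th-t+180)%360-180)/n
    print("from",p.round(4),round(t,1),"ft",np.round(o["ft_force"],1),"t",round(o["clock"],2),"tilt",M[:,2].round(3),"q",np.round(o["joint_pos"],2))
    for i in range(n):
        a=np.radians(t+i*dt); print([round(1e3*(np.cos(a)*d[0]+np.sin(a)*d[1]),1),round(1e3*(np.sin(a)*d[0]-np.cos(a)*d[1]),1),round(-1e3*d[2],1),0,0,round(-dt,2)])
def polar(ang,r,off=0):   # grinder angle deg, radius, ccw offset
    a=np.radians(ang+Y); return A+r*np.array([np.cos(a),np.sin(a)])+off*np.array([-np.sin(a),np.cos(a)])
E
python3 - <<'E'
from plan import *
x,y=polar(126,.063,.032); rows(x,y,.265,126+Y,16)
E
```

```text
from [ 0.1987 -0.4588  0.2313] 23.4 ft [0.1 0.4 1.1] t 1.0 tilt [-0.  0. -1.] q [-1.16  0.24  0.    1.34 -0.    1.57]
[np.float64(31.3), np.float64(-27.4), np.float64(-2.1), 0, 0, np.float64(-4.76)]
[np.float64(33.5), np.float64(-24.7), np.float64(-2.1), 0, 0, np.float64(-4.76)]
[np.float64(35.4), np.float64(-21.9), np.float64(-2.1), 0, 0, np.float64(-4.76)]
[np.float64(37.1), np.float64(-18.9), np.float64(-2.1), 0, 0, np.float64(-4.76)]
[np.float64(38.6), np.float64(-15.7), np.float64(-2.1), 0, 0, np.float64(-4.76)]
[np.float64(39.7), np.float64(-12.5), np.float64(-2.1), 0, 0, np.float64(-4.76)]
[np.float64(40.6), np.float64(-9.1), np.float64(-2.1), 0, 0, np.float64(-4.76)]
[np.float64(41.3), np.float64(-5.7), np.float64(-2.1), 0, 0, np.float64(-4.76)]
[np.float64(41.6), np.float64(-2.3), np.float64(-2.1), 0, 0, np.float64(-4.76)]
[np.float64(41.6), np.float64(1.2), np.float64(-2.1), 0, 0, np.float64(-4.76)]
[np.float64(41.4), np.float64(4.6), np.float64(-2.1), 0, 0, np.float64(-4.76)]
[np.float64(40.9), np.float64(8.1), np.float64(-2.1), 0, 0, np.float64(-4.76)]
[np.float64(40.1), np.float64(11.4), np.float64(-2.1), 0, 0, np.float64(-4.76)]
[np.float64(39.0), np.float64(14.7), np.float64(-2.1), 0, 0, np.float64(-4.76)]
[np.float64(37.6), np.float64(17.9), np.float64(-2.1), 0, 0, np.float64(-4.76)]
[np.float64(36.0), np.float64(20.9), np.float64(-2.1), 0, 0, np.float64(-4.76)]
```

>>> {"op": "jog_arm", "data": {
  "deltas": [
    [[31,-27,-10,0,0,-4.8,0],[33,-25,-10,0,0,-4.8,0],[35,-22,-10,0,0,-4.8,0],[37,-19,-10,0,0,-4.8,0],[38,-16,0,0,0,-4.8,0]]
  ]
}}

```text
clock: 1.5
eef_pos: [0.2863, -0.2696, 0.2713]
tool_rot: [0.915, 0.405, 0.0, 0.0]
ft_force: [1.3, -0.3, 0.3]
grip_width: 0.0123
```

>>> {"op": "jog_arm", "data": {
  "deltas": [
    [[40,-12,0,0,0,-4.8,0],[41,-9,0,0,0,-4.8,0],[41,-6,0,0,0,-4.8,0],[42,-2,0,0,0,-4.8,0],[42,1,0,0,0,-4.8,0]]
  ]
}}

```text
clock: 2.0
eef_pos: [0.3757, -0.0717, 0.2734]
tool_rot: [0.806, 0.592, 0.002, 0.003]
ft_force: [1.5, -0.6, 0.2]
grip_width: 0.0001
```

```bash
sed -i 's/print(\[round(1e3\*(np.cos.*$/print(*[f"{v:.1f}" for v in (1e3*(np.cos(a)*d[0]+np.sin(a)*d[1]),1e3*(np.sin(a)*d[0]-np.cos(a)*d[1]),-1e3*d[2],-dt)])/' plan.py
python3 - <<'E'
from plan import *
x,y=polar(126,.063,.032); rows(x,y,.265,126+Y,9)
E
```

```text
from [ 0.3757 -0.0717  0.2734] 72.6 ft [ 1.5 -0.6  0.2] t 2.0 tilt [ 0.007 -0.003 -1.   ] q [-0.19 -0.02 -0.18  1.4  -0.    1.69]
26.4 4.4 0.9 -3.0
26.1 5.7 0.9 -3.0
25.8 7.1 0.9 -3.0
25.4 8.4 0.9 -3.0
24.9 9.8 0.9 -3.0
24.4 11.0 0.9 -3.0
23.8 12.3 0.9 -3.0
23.1 13.5 0.9 -3.0
22.4 14.7 0.9 -3.0
```

>>> {"op": "jog_arm", "data": {
  "deltas": [
    [[26,5,1,0,0,-3,0],[26,6,1,0,0,-3,0],[26,7,1,0,0,-3,0],[25,9,1,0,0,-3,0],[25,10,1,0,0,-3,0]]
  ]
}}

```text
clock: 2.5
eef_pos: [0.4388, 0.0553, 0.2696]
tool_rot: [0.715, 0.699, 0.003, 0.005]
ft_force: [0.8, -0.5, 0.2]
grip_width: 0.0001
```

>>> {"op": "jog_arm", "data": {
  "deltas": [
    [[24,11,1,0,0,-3,0],[24,12,1,0,0,-3,0],[23,13,1,0,0,-3,0],[22,14,1,0,0,-3,0]]
  ]
}}

```text
clock: 2.9
eef_pos: [0.485, 0.1558, 0.2659]
tool_rot: [0.635, 0.773, 0.003, 0.005]
ft_force: [-0.1, -0.7, -0.0]
grip_width: 0.0001
```

Run:
```python
from plan import *
x,y=polar(126,.063,.032); rows(x,y,.265,126+Y,1)
rows(x,y,.201,126+Y,4)
for c,b in (("top",(130,250,170,330)),("side",(120,240,180,340))):
    im=camera(c)[b[0]:b[1],b[2]:b[3],::-1]; cv2.imwrite(f"pics/{c}1.png",cv2.resize(im,(800,600),interpolation=cv2.INTER_CUBIC))
```

```text
from [0.485  0.1558 0.2659] 101.2 ft [-0.1 -0.7 -0. ] t 2.9 tilt [ 0.012 -0.003 -1.   ] q [ 0.31  0.24  0.09  1.41 -0.01  1.69]
-12.1 -3.3 0.9 1.6
from [0.485  0.1558 0.2659] 101.2 ft [-0.1 -0.7 -0. ] t 2.9 tilt [ 0.012 -0.003 -1.   ] q [ 0.31  0.24  0.09  1.41 -0.01  1.69]
-3.0 -0.8 16.2 0.4
-3.0 -0.8 16.2 0.4
-3.0 -0.8 16.2 0.4
-3.0 -0.8 16.2 0.4
```

View pics/side1.png

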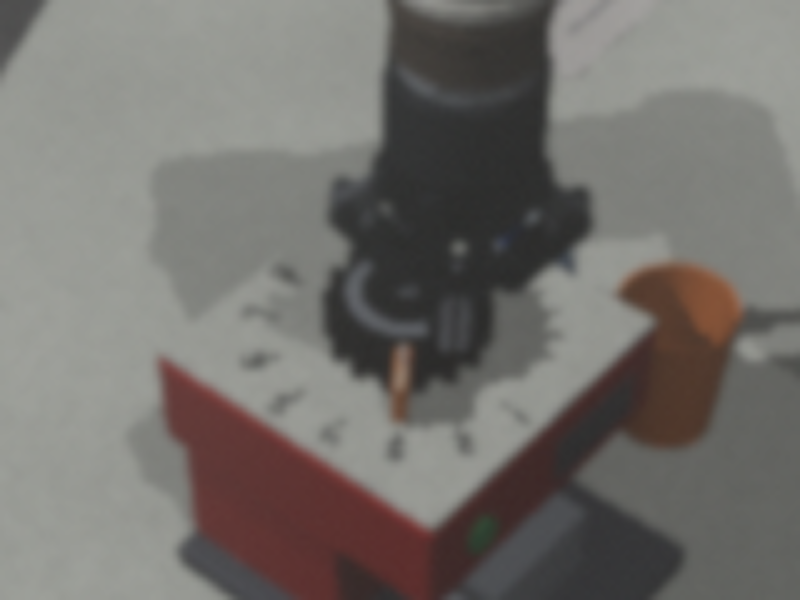

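Side view: the fingers are shut at crop (455,330), over the deck on the counter-clockwise side of the tab at (400,380). Clearance above the collar looks fine, so I'll centre and descend.

>>> {"op": "jog_arm", "data": {
  "deltas": [
    [[-12,-3,0,0,0,1.6,0],[0,0,16,0,0,0,0],[0,0,16,0,0,0,0],[0,0,16,0,0,0,0],[0,0,14,0,0,0,0]]
  ]
}}

```text
clock: 3.5
eef_pos: [0.4856, 0.1386, 0.2043]
tool_rot: [0.649, 0.76, 0.004, 0.007]
ft_force: [-0.4, -0.2, -0.5]
grip_width: -0.0003
```

Run:
```python
from plan import *
x,y=polar(126,.063,.032); rows(x,y,.201,126+Y,1)
x,y=polar(126,.063,.019); rows(x,y,.201,126+Y,4)
```

```text
from [0.4856 0.1386 0.2043] 99.0 ft [-0.4 -0.2 -0.5] t 3.5 tilt [ 0.016 -0.003 -1.   ] q [ 0.28  0.25 -0.05  1.25 -0.01  1.7 ]
5.0 -0.7 3.3 -0.6
from [0.4856 0.1386 0.2043] 99.0 ft [-0.4 -0.2 -0.5] t 3.5 tilt [ 0.016 -0.003 -1.   ] q [ 0.28  0.25 -0.05  1.25 -0.01  1.7 ]
1.3 3.1 0.8 -0.1
1.3 3.1 0.8 -0.1
1.3 3.1 0.8 -0.1
1.3 3.1 0.8 -0.1
```

>>> {"op": "jog_arm", "data": {
  "deltas": [
    [[6,0,3,0,0,-0.6,0],[0,4,0,0,0,0,0],[0,4,0,0,0,0,0],[0,4,0,0,0,0,0]]
  ]
}}

```text
clock: 3.9
eef_pos: [0.4955, 0.1425, 0.2018]
tool_rot: [0.648, 0.762, 0.003, 0.007]
ft_force: [-0.1, 0.1, -0.2]
grip_width: 0.0
```

>>> {"op": "jog_arm", "data": {
  "deltas": [
    [[0,3,0,0,0,0,0],[0,3,0,0,0,0,0]]
  ]
}}

```text
clock: 4.1
eef_pos: [0.5018, 0.1435, 0.2027]
tool_rot: [0.648, 0.762, 0.003, 0.007]
ft_force: [-4.4, 0.3, 0.3]
grip_width: -0.0003
```

```bash
cat >> plan.py <<'E'
def where():
    p,t,M,o=cur(); d=p[:2]-A; print("r %.1f ang %.1f yaw_g %.1f z %.4f"%(1e3*np.hypot(*d),np.degrees(np.arctan2(d[1],d[0]))-Y,t-Y,p[2]),"ft",np.round(o["ft_force"],1),"t",o["clock"])
E
python3 -c "
from plan import *
where();x,y=polar(126,.063,0);rows(x,y,.201,126+Y,1)"
```

```text
r 61.9 ang 139.6 yaw_g 125.6 z 0.2027 ft [-4.4  0.3  0.3] t 4.1
from [0.5018 0.1435 0.2027] 99.2 ft [-4.4  0.3  0.3] t 4.1 tilt [ 0.014 -0.005 -1.   ] q [ 0.28  0.29 -0.01  1.26 -0.01  1.69]
2.9 14.6 1.7 -0.4
```

Contact at 4.4 N. Now I'll sweep clockwise around the axis with the tool turning along.

>>> {"op": "jog_arm", "data": {
  "deltas": [
    [[1.2,4.2,0.3,0,0,4,0],[1.2,4.2,0.3,0,0,4,0],[0.9,4.2,0,0,0,4,0],[0.9,4.2,0,0,0,4,0],[0.9,4.2,0,0,0,4,0]]
  ]
}}

```text
clock: 4.6
eef_pos: [0.5236, 0.1493, 0.2034]
tool_rot: [0.775, 0.632, 0.004, 0.007]
ft_force: [-0.3, 0.8, -0.8]
grip_width: -0.0001
```

```bash
python3 -c "
from plan import *
where()"
```

```text
r 62.8 ang 118.8 yaw_g 104.9 z 0.2034 ft [-0.3  0.8 -0.8] t 4.6
```

>>> {"op": "jog_arm", "data": {
  "deltas": [
    [[0.9,4.2,0.3,0,0,4,0],[0.9,4.2,0.3,0,0,4,0],[0.9,4.2,0.3,0,0,4,0],[0.9,4.2,0.3,0,0,4,0],[0.9,4.2,0.3,0,0,4,0]]
  ]
}}

```text
clock: 5.1
eef_pos: [0.5455, 0.1475, 0.2032]
tool_rot: [0.876, 0.482, 0.004, 0.005]
ft_force: [0.2, -0.4, -0.5]
grip_width: 0.0002
```

```bash
python3 -c "
from plan import *
where()"
```

```text
r 63.9 ang 98.8 yaw_g 84.1 z 0.2032 ft [ 0.2 -0.4 -0.5] t 5.1
```

>>> {"op": "jog_arm", "data": {
  "deltas": [
    [[0.6,4.2,0.3,0,0,4,0],[0.6,4.2,0.3,0,0,4,0],[0.6,4.2,0.3,0,0,4,0],[0.6,4.2,0.3,0,0,4,0],[0.6,4.2,0.3,0,0,4,0]]
  ]
}}

```text
clock: 5.6
eef_pos: [0.5648, 0.1385, 0.2032]
tool_rot: [0.948, 0.317, 0.006, 0.003]
ft_force: [-0.3, 0.1, -0.1]
grip_width: -0.0001
```

>>> {"op": "jog_arm", "data": {
  "deltas": [
    [[0.5,3,0,0,0,3,0]]
  ]
}}

```text
clock: 5.7
eef_pos: [0.5677, 0.1365, 0.2034]
tool_rot: [0.957, 0.291, 0.006, 0.003]
ft_force: [1.0, -0.9, -0.6]
grip_width: 0.0001
```

Run:
```python
from plan import *
where()
for c,b in (("top",(130,250,170,330)),("side",(120,240,180,340))):
    im=camera(c)[b[0]:b[1],b[2]:b[3],::-1]; cv2.imwrite(f"pics/{c}2.png",cv2.resize(im,(800,600),interpolation=cv2.INTER_CUBIC))
```

```text
r 64.9 ang 76.6 yaw_g 60.3 z 0.2034 ft [ 1.  -0.9 -0.6] t 5.7
```

View pics/side2.png

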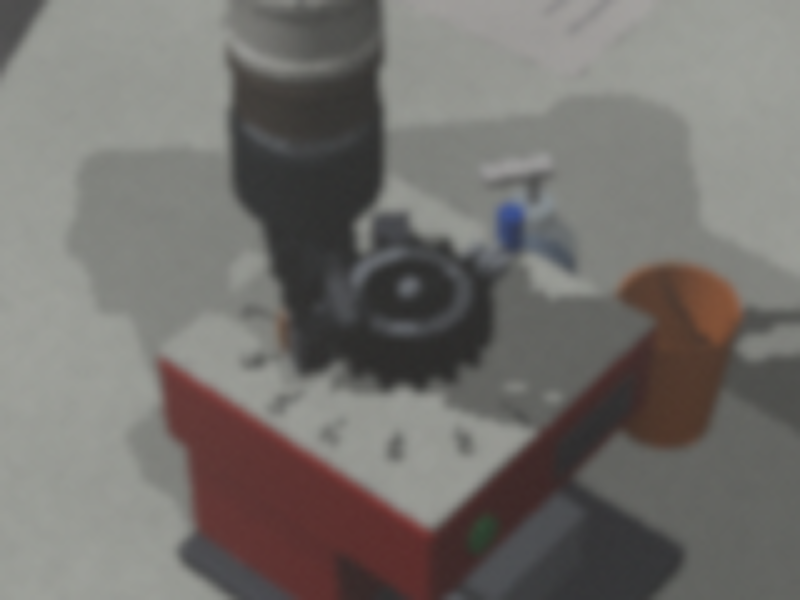

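The tab shows at crop (283,330), beside numeral 6 at (255,360) and 7 at (253,310). I'll back off and lift to check it properly.

>>> {"op": "jog_arm", "data": {
  "deltas": [
    [[0,-6,0,0,0,0,0],[0,-6,0,0,0,0,0],[0,0,-25,0,0,0,0],[0,0,-30,0,0,0,0],[-20,-40,-10,0,0,0,0]]
  ]
}}

```text
clock: 6.3
eef_pos: [0.5212, 0.1693, 0.2662]
tool_rot: [0.956, 0.293, 0.004, 0.003]
ft_force: [0.0, 1.2, 0.3]
grip_width: 0.0001
```

>>> {"op": "jog_arm", "data": {
  "deltas": [
    [[-40,-25,0,0,0,0,0],[-45,0,0,0,0,0,0],[-45,0,0,0,0,0,0],[-45,0,0,0,0,0,0]]
  ]
}}

```text
clock: 6.7
eef_pos: [0.3579, 0.0964, 0.2658]
tool_rot: [0.954, 0.299, 0.007, 0.002]
ft_force: [-0.2, -0.4, 1.1]
grip_width: -0.0002
```

Run:
```python
from plan import *
where(); cur_=cur(); print(cur_[0],cur_[1])
for c,b in (("top",(160,250,180,300)),("side",(120,210,190,310))):
    im=camera(c)[b[0]:b[1],b[2]:b[3],::-1]; cv2.imwrite(f"pics/{c}3.png",cv2.resize(im,(600,450),interpolation=cv2.INTER_CUBIC))
a=cv2.imread("pics/top3.png");b=cv2.imread("pics/side3.png")
cv2.imwrite("pics/both3.png",cv2.resize(np.vstack([a,b]),(400,600)))
```

```text
r 168.5 ang 203.1 yaw_g 61.2 z 0.2658 ft [-0.2 -0.4  1.1] t 6.7
[0.35794562 0.09639937 0.26584635] 34.83466780553007
```

View pics/both3.png

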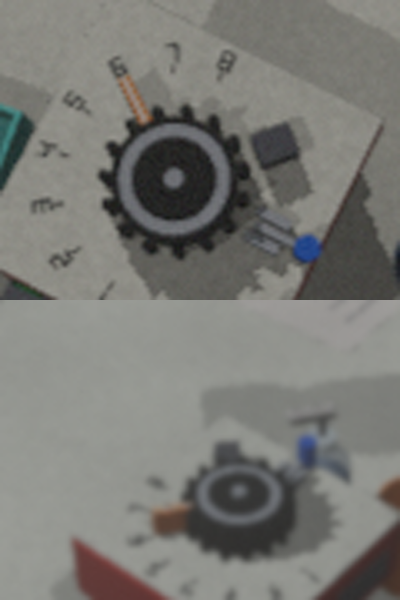

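Run:
```python
from plan import *
f=lambda p:(np.array(p)+.5)*.3-.5+np.array([180,160])
for n,uv,z in (("tab",f((122,80)),.221),("knob",f((306,247)),.219)):
    d=onz("top",uv,z)[:2]-A; print(n,np.hypot(*d),np.degrees(np.arctan2(d[1],d[0]))-Y)
x,y=polar(-90,.128); rows(x,y,.265,90+Y,5)
```

```text
tab 0.07057801322855081 55.72840111787996
knob 0.08913637579951572 -90.12304202534898
from [0.3541 0.0945 0.2655] 34.7 ft [1.  1.  0.4] t 6.8 tilt [ 0.011 -0.    -1.   ] q [ 0.26 -0.05 -0.23  1.38 -0.    2.8 ]
5.0 33.3 0.1 -5.8
1.6 33.6 0.1 -5.8
-1.8 33.6 0.1 -5.8
-5.1 33.2 0.1 -5.8
-8.5 32.6 0.1 -5.8
```

The tab measures 55.7° (nominal 54° for 6), so it's at 6. Next I'll go outside the knob.

>>> {"op": "jog_arm", "data": {
  "deltas": [
    [[5,33,0,0,0,-5.8,0],[2,33,0,0,0,-5.8,0],[-2,33,0,0,0,-5.8,0],[-5,33,0,0,0,-5.8,0],[-9,33,0,0,0,-5.8,0]]
  ]
}}

```text
clock: 7.3
eef_pos: [0.4715, -0.0248, 0.27]
tool_rot: [0.841, 0.541, 0.009, 0.004]
ft_force: [0.2, 1.0, -0.1]
grip_width: 0.0001
```

Run:
```python
from plan import *
where(); x,y=polar(-90,.128); rows(x,y,.265,90+Y,1)
```

```text
r 124.0 ang -89.7 yaw_g 92.0 z 0.2700 ft [ 0.2  1.  -0.1] t 7.3
from [ 0.4715 -0.0248  0.27  ] 65.6 ft [ 0.2  1.  -0.1] t 7.3 tilt [ 0.019  0.003 -1.   ] q [-0.06  0.16 -0.    1.4   0.    1.94]
-3.9 -0.7 5.0 2.0
```

>>> {"op": "jog_arm", "data": {
  "deltas": [
    [[-5,-1,5,0,0,2,0],[0,0,17,0,0,0,0],[0,0,17,0,0,0,0],[0,0,17,0,0,0,0],[0,0,10,0,0,0,0]]
  ]
}}

```text
clock: 7.8
eef_pos: [0.4747, -0.0291, 0.2025]
tool_rot: [0.852, 0.524, 0.012, 0.005]
ft_force: [0.0, 0.9, -0.4]
grip_width: 0.0002
```

Run:
```python
from plan import *
where(); x,y=polar(-90,.113); rows(x,y,.203,90+Y,1)
```

```text
r 126.6 ang -87.6 yaw_g 89.6 z 0.2025 ft [ 0.   0.9 -0.4] t 7.8
from [ 0.4747 -0.0291  0.2025] 63.2 ft [ 0.   0.9 -0.4] t 7.8 tilt [ 0.025  0.004 -1.   ] q [-0.06  0.19 -0.14  1.22  0.01  1.97]
13.5 -5.4 -0.5 -0.4
```

>>> {"op": "jog_arm", "data": {
  "deltas": [
    [[4,-5.4,-0.5,0,0,-0.4,0],[5,0,0,0,0,0,0],[4,0,0,0,0,0,0],[3,0,0,0,0,0,0],[3,0,0,0,0,0,0]]
  ]
}}

```text
clock: 8.3
eef_pos: [0.4778, -0.0068, 0.2039]
tool_rot: [0.85, 0.527, 0.011, 0.005]
ft_force: [-0.7, -1.5, -1.8]
grip_width: -0.0001
```

Run:
```python
from plan import *
where(); x,y=polar(-90,.095); rows(x,y,.203,90+Y,1)
```

```text
r 105.2 ang -91.0 yaw_g 90.1 z 0.2039 ft [-0.7 -1.5 -1.8] t 8.3
from [ 0.4778 -0.0068  0.2039] 63.7 ft [-0.7 -1.5 -1.8] t 8.3 tilt [ 0.024  0.003 -1.   ] q [-0.02  0.19 -0.13  1.22  0.    2.01]
10.1 1.9 0.9 0.1
```

Contact (~2 N). I'll push home slowly until the stop.

>>> {"op": "jog_arm", "data": {
  "deltas": [
    [[3,1,0,0,0,0,0],[3,0.5,0,0,0,0,0],[2,0,0,0,0,0,0]]
  ]
}}

```text
clock: 8.6
eef_pos: [0.4821, -0.0, 0.2041]
tool_rot: [0.85, 0.527, 0.01, 0.005]
ft_force: [-0.1, -1.8, -0.2]
grip_width: -0.0001
```

>>> {"op": "jog_arm", "data": {
  "deltas": [
    [[2,0,0,0,0,0,0]]
  ]
}}

```text
clock: 8.7
eef_pos: [0.4828, 0.0014, 0.2041]
tool_rot: [0.85, 0.527, 0.009, 0.005]
ft_force: [-4.0, -6.0, 0.6]
grip_width: 0.0003
```

>>> {"op": "jog_arm", "data": {
  "deltas": [
    [[2,0,0,0,0,0,0]]
  ]
}}

```text
clock: 8.8
eef_pos: [0.4828, 0.0014, 0.2041]
tool_rot: [0.85, 0.527, 0.007, 0.007]
ft_force: [-4.2, -9.2, 3.5]
grip_width: 0.0
```

>>> {"op": "jog_arm", "data": {
  "deltas": [
    [[2,0,0,0,0,0,0]]
  ]
}}

```text
clock: 8.9
eef_pos: [0.4827, 0.0013, 0.2041]
tool_rot: [0.85, 0.526, 0.005, 0.008]
ft_force: [-3.8, -6.9, 1.5]
grip_width: 0.0001
```

Run:
```python
from plan import *
where()
```

```text
r 95.7 ang -90.6 yaw_g 89.9 z 0.2041 ft [-3.8 -6.9  1.5] t 8.9
```

Stop reached at r 95.7 mm with 8–10 N. That fits home (blocked would be about 5 mm farther out). I'll back off, lift and look.

>>> {"op": "jog_arm", "data": {
  "deltas": [
    [[-6,0,0,0,0,0,0],[-15,0,0,0,0,0,0],[0,0,-30,0,0,0,0],[0,0,-35,0,0,0,0],[-40,0,-10,0,0,0,0]]
  ]
}}

```text
clock: 9.4
eef_pos: [0.4544, -0.0528, 0.2795]
tool_rot: [0.849, 0.528, 0.006, 0.007]
ft_force: [0.7, -0.9, -0.6]
grip_width: -0.0002
```

>>> {"op": "jog_arm", "data": {
  "deltas": [
    [[-45,0,0,0,0,0,0],[-45,0,0,0,0,0,0],[-45,0,0,0,0,0,0],[-30,0,0,0,0,0,0],[0,0,0,0,0,0,0]]
  ]
}}

```text
clock: 9.9
eef_pos: [0.3796, -0.2105, 0.2836]
tool_rot: [0.849, 0.528, 0.012, 0.012]
ft_force: [-0.5, 1.1, -0.7]
grip_width: -0.0
```

Run:
```python
from plan import *
where()
im=camera("top"); a=cv2.resize(im[160:250,180:300,::-1],(800,600),interpolation=cv2.INTER_CUBIC)
cv2.imwrite("pics/top4.png",a)
for c in ("top","side"):
  if c=="side": im2=camera("side"); cv2.imwrite("pics/side4.png",im2[:,:,::-1])
  for t in ("bolt_knob","collar_tab","cup","pump_bottle","pen_box"):
    print(c,t,[(round(x["conf"],2),np.round(x["at"],1),x["pixels"].sum()) for x in masks_of(t,c)[:1]])
```

```text
r 331.3 ang -89.9 yaw_g 90.1 z 0.2836 ft [-0.5  1.1 -0.7] t 9.9
top bolt_knob [(0.66, array([229.4, 214.1]), np.int64(1530))]
top collar_tab [(0.56, array([227. , 211.6]), np.int64(1548))]
top cup [(0.56, array([303. , 283.1]), np.int64(954))]
top pump_bottle [(0.64, array([312.4, 237. ]), np.int64(676))]
top pen_box [(0.62, array([149.3, 203. ]), np.int64(2765))]
side bolt_knob [(0.54, array([277.9, 171. ]), np.int64(60))]
side collar_tab [(0.77, array([257.3, 183.3]), np.int64(851))]
side cup [(0.9, array([313. , 189.1]), np.int64(587))]
side pump_bottle [(0.46, array([288.4, 158.9]), np.int64(199))]
side pen_box [(0.62, array([228.8, 284.8]), np.int64(3003))]
```

View pics/top4.png

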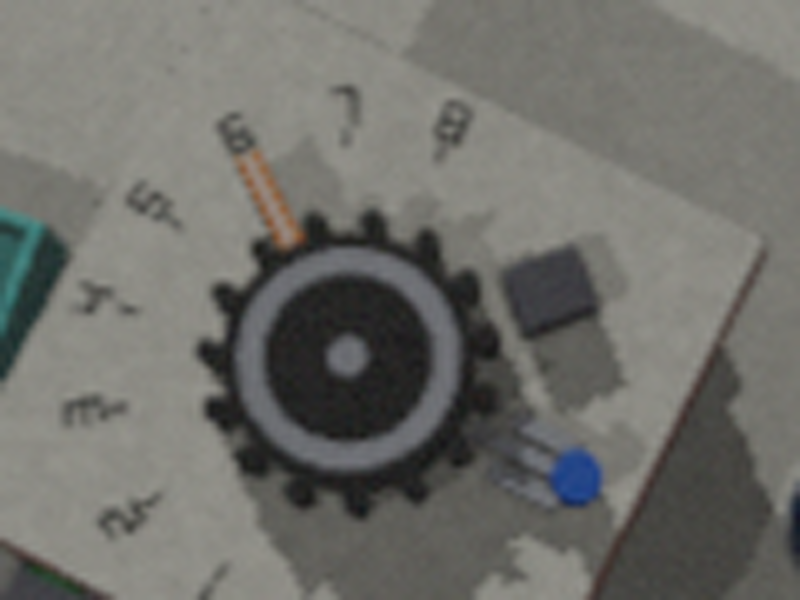

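Run:
```python
from plan import *
def blob(c,im,box):
    b=im[box[1]:box[3],box[0]:box[2]].astype(int); w=np.clip(b[:,:,2]-b[:,:,0]-50,0,None).astype(float)
    yy,xx=np.mgrid[box[1]:box[3],box[0]:box[2]]; return np.array([(w*xx).sum(),(w*yy).sum()])/w.sum()
for f,c,box,z in (("top0","top",(262,225,282,243),.217),("side0","side",(275,156,288,174),.206)):
    i0=cv2.imread(f"pics/{f}.png")[:,:,::-1]
    i1=camera(c)
    for im in (i0,i1):
        uv=blob(c,im,box); d=onz(c,uv,z)[:2]-A; print(c,uv.round(2),"r",np.hypot(*d).round(4),"ang",np.degrees(np.arctan2(d[1],d[0]))-Y)
d=onz("top",(np.array((240,152))+.5)*.15-.5+np.array([180,160]),.221)[:2]-A; print("tab",np.degrees(np.arctan2(d[1],d[0]))-Y)
```

```text
top [271.75 234.08] r 0.09 ang -90.21652068864208
top [266.05 231.17] r 0.0771 ang -90.25876399441799
side [281.77 162.36] r 0.1007 ang -85.9938208223578
side [278.99 164.75] r 0.0875 ang -85.57235406643755
tab 55.71405840334204
```

```bash
python3 -c "
from workcell import *
job_done(); print(get_obs()['clock'])"
```

```text
the job is handed in; nothing more can be done
the job is handed in; nothing more can be done
```

The collar is set at 6 and the lock bolt is pushed home. I handed the job in at about 10 s of the 48 s allowed; no verdict is reported.

- **Collar:** I pushed the orange tab clockwise from 3 with the shut fingertips. The last picture shows it pointing at 6, measured at 55.7° against a nominal 54°.
- **Bolt:** I pushed the blue knob in until it stopped firmly at about 10 N, well above the 2 N it needs. The top camera puts the knob 77 mm from the axis, having moved about 13 mm from 90 mm. That matches fully home (78 mm at most); a rib blocking it would leave it at about 81–83 mm.
- **Arm:** it is clear of everything, and the largest force I saw was about 11 N.

**Checks that disagreed:**
- The side camera's knob distances were about 10 mm too large, probably because the blue bottle behind it was picked up. Its travel of 13 mm agrees with the top camera.
- In the last top picture the network gave the whole collar area as the knob.
- The network's cup position in the top picture shifted by about 4 pixels and the pen box's by about 3. I put the cup's shift down to the arm partly hiding it. The arm passed well above both and I saw no contact forces near them, but I did not recheck them up close.

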